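# Make up two treatment kits from the dental stock

## Robot

A 6-joint arm with a two-finger parallel gripper is mounted at the origin on the work surface. World frame = base frame: x ahead of the robot, y to its left, z up, the work surface at z = 0. Lengths are in mm, angles in rad, forces in N, time in s.
With the tool pointing down it reaches from about 350 to 1000 mm from the base axis. Payload 7.1 kg.
Tool frame: the origin (TCP) lies midway between the tips of the shut fingers; the grasp point (between the pads) lies 19 mm behind it (r.tcp_to_grasp is the z of the grasp point in the tool frame, in mm); z points along the fingers, x is the direction in which the jaws open and shut, and the axes are right-handed (so a half turn about z gives the same grasp; the last joint's range is limited). The gripper opens to 85 mm and grips with 20 to 120 N. Pads are 22 mm wide; open, the fingers measure 114 mm over their backs; the gripper's body (76 mm by 85 mm) begins 54 mm behind the grasp point. The pads swing forward as they close: fully open they stand 13 mm farther back than shut.
Start: joints at [1.128, 0.423, 1.63, -0, 1.089, -0.019], TCP at [256.985, 569.705, 231.319] pointing down, gripper open.
Joint ranges: [-3, 3], [-0.9, 2.11], [0.09, 2.58], [-1.31, 4.45], [0.11, 2.69], [-2.54, 2.54]. Speed limits (rad/s): [2.39, 2.39, 3.01, 3.14, 3.14, 3.14].

## Interface

Orientations are given as [roll, pitch, yaw] about the fixed x, y, z axes, in that order (R = Rz(yaw) Ry(pitch) Rx(roll)).
In Python, from rig import r, viewer gives the robot as it stands.
- The arm moves only by the tool arm_command, never from a script. Its argument "deltas" is a list of rows, each a list of 6 numbers: the shift along the world's x, y, z in mm, then the turn, a rotation vector about the world's x, y, z in degrees. A call has 1 to 12 rows; each row is the pose to reach, as a shift and turn from the pose commanded when the call began; what a row does not reach only later rows make up. A row lasts 1/12 s, in which the tool goes at most 41.7 mm and 7.16 degrees, less where a joint would pass 70% of its speed; a pose out of reach is approached as far as the arm can. A call with a gripper value outside its range is refused whole. "hand" is the opening, from 0 (shut) to 1 (fully open), set as the call begins (left out, the last holds). The fingers move at their own pace and stop on an object; "grip_force" is the grip in N (left out, the last holds). Time passes only in rows, so rows that repeat a pose let the fingers close. It gives the time, the measured TCP pose, the force and the opening at its end, in the units of the state.
- r.state(): the state, without advancing time (a new reading comes with each control period).
- viewer.read_camera(name): name is "side" or "top" or "wrist"; returns a dict with "image" (420x560x3 uint8, blue, green, red), "mtx" (3x3 intrinsics, pixels), "dist" ([k1, k2, p1, p2, k3] as OpenCV has them; the pictures are not rectified), "R" (3x3) and "t" (3): a world point X has camera coordinates R X + t. Camera axes: x right, y down, z forward; pixel columns grow to the right and rows downward; lengths in mm; the calibration is good to about 2 mm. A picture is of the moment at which its call begins. There is no depth.
- r.sign_off(): hands the job in, once; it reports no verdict.
Trained networks look in the newest picture that a camera, given by its name, has taken for a name from the list of things; names that differ only in an ending like _2 or _b are one class to them, and where a whole thing is asked for, a point or a joint stands for the part that bears it (a point fixed in the world has none). Each returns a list of dicts, best first, with "conf" (0 to 1); they miss things now and then, are a little off and sometimes report something else, mostly with a low value. They report only what shows in the picture. A call takes as long as a camera call. They do not tell look-alikes from the thing itself.
- viewer.cut_out(target, camera): "region" (420x560 bool, what is visible of it) and "pixel" ([column, row] in pixels, amid what is visible of it).
- viewer.place_of(target, camera): "pixel" ([column, row] in pixels: a listed point, or the origin of a listed thing).
The state is a dict: "t": time; "joint_positions": joint angles; "dq": joint speeds; "tau": joint torques, N m; "ee_pos": TCP position; "tool_rot": TCP orientation; "wrist_force": force on the tool from outside, world axes, zero at the start; "ft_torque": the same for the moment, N m; "grip_width": opening from 0.0 (shut) to 1.0 (fully open).
Only numpy, scipy, OpenCV 4.12 (cv2) and the standard library are available. Lean on these libraries where they do the work, as an engineer would, in place of code of your own. Each camera call takes 0.05 s, during which the arm holds its last target.

## Task

Make up two treatment kits from the stock on the steel bench. The oblong tray gets the long carton in its longer compartment and the small jar in its shorter one; the square tray gets the dropper bottle in one half and the square carton in the other, whichever way round. Put each thing flat on the tray floor, clear of the ribs and rims and the same way up as it stands now, tip nothing over on the way, and leave the big jar, the rinse bottle and the mixing bowl where they are.

Things in the scene. Friction and masses are not known exactly. Their poses are not given: they have to be found in the camera images.
- long_carton_mid (a point): centre (half-way up) of the loose long white carton, a box 95 mm long (own x), 34 mm wide (own y), 48 mm high (z up); stands on the bench at any yaw; about 80 g. Grip it across its 34 mm width
- square_carton_mid (a point): centre (half-way up) of the loose square white carton, 44 x 44 mm in plan (own x and y along its sides), 50 mm high (z up); any yaw; about 80 g
- small_jar_mid (a point): centre (half-way up) of the loose small round jar, white with a grey cap of the same diameter, 44 mm in diameter, 48 mm high, upright; about 70 g
- dropper_bottle_mid (a point): centre (half-way up) of the loose dropper bottle, brown glass with a paper label and a white cap, upright, 80 mm high in all; its straight body is 34 mm in diameter up to 56 mm above its foot, then a shoulder and a cap 22 mm in diameter; about 80 g
- big_jar_mid (a point): centre (half-way up) of the loose big round jar, made like the small jar but 66 mm in diameter, 48 mm high. It belongs to neither kit and stays where it is
- oblong_tray: oblong blue kit tray with white rim and rib, fixed to the bench, 199 mm long (own x) and 76 mm wide (own y); origin at the centre of its underside, z up. Floor top 3 mm above the bench; rim and rib 3 mm thick with their tops 8 mm above the bench. One rib across it at x = -25 mm makes two compartments: the longer, 122.5 x 70 mm inside, centred at x = +36.5 mm, y = 0, and the shorter, 70 x 70 mm inside, centred at x = -61.5 mm, y = 0
- square_tray: square blue kit tray with white rim and rib, fixed to the bench, 144 x 144 mm; origin at the centre of its underside, z up. Floor top 3 mm above the bench; rim and rib 3 mm thick with their tops 8 mm above the bench. One rib along its own x through the middle makes two equal halves, each 138 mm (x) by 67.5 mm (y) inside, centred at x = 0, y = +35.5 mm and y = -35.5 mm
- rinse_bottle_mid (a point): centre (half-way up) of the loose green rinse bottle, 68 mm in diameter, 140 mm high, a bystander beyond the work: leave it alone
- mixing_bowl_mid (a point): centre (half-way up) of the loose white mixing bowl, 90 mm in diameter, 35 mm high, a bystander beyond the work: leave it alone
Mind the look-alikes: they are no part of the job. What is shaped like the part that bears long_carton_mid but red is not meant.

How it is judged:
By the outcome, as a careful person would: the job done as asked, in the order asked, and still so for the second after the job is handed in, with the robot touching nothing.
It also fails if it takes over 109 s, if anything falls off the work surface, if the arm or the gripper's body presses on something with over 40 N, if the wrist force passes 120 N, or if a joint passes its speed limit or range.

## Working session

There is one attempt and no reset: what is moved stays moved. The work goes in short steps, Python scripts to look and compute and a tool call to move; the robot and the scene stay as the last step left them, time stands still between calls to the robot, and variables do not carry over. Pictures are saved under pics/ and viewed, and the job is handed in when it is done.

Besides the shell and the picture viewer there is one more tool, called after "Emit:" as name([rows], argument=value, ...), one row to a line, values as JSON. arm_command: Moves the arm, as the interface text tells. Its arguments: {"type":"object","properties":{"deltas":{"type":"array","items":{"type":"array","items":{"type":"number"}}},"hand":{"type":"number"},"grip_force":{"type":"number"}},"required":["deltas"]}

```bash
ls; mkdir -p pics; python3 - <<'E'
from rig import r, viewer
import cv2
print(r.state()['t'],r.tcp_to_grasp)
for n in ['top','side','wrist']:
    c=viewer.read_camera(n); cv2.imwrite(f'pics/{n}0.png',c['image']); print(n,c['R'].round(3).tolist() if hasattr(c['R'],'round') else c['R'],c['t'])
print(r.state())
E
```

```text
pics
0.0 -18.700000000000003
top [[0.025, -1.0, 0.011], [-0.995, -0.026, -0.094], [0.094, -0.008, -0.996]] [ -12.47884759  648.85713624 1311.54121984]
side [[-0.988, -0.155, -0.019], [-0.075, 0.581, -0.811], [0.137, -0.799, -0.585]] [ 636.95932071  108.97581645 1005.37361183]
wrist [[0.411, 0.912, -0.003], [0.878, -0.395, 0.272], [0.247, -0.114, -0.962]] [-622.96580263  -34.87616395  379.09384557]
{'t': 0.15, 'joint_positions': array([ 1.12797106e+00,  4.23723336e-01,  1.63046192e+00,  3.44621264e-06,
        1.08856213e+00, -1.89737974e-02]), 'dq': array([-0.00070724, -0.00247075, -0.00206941,  0.00076535,  0.00093784,
        0.00018588]), 'tau': array([ 9.85289116e-04, -5.57768905e+01, -2.82019866e+01,  3.30483715e-05,
        4.85415439e-03,  1.02257063e-04]), 'ee_pos': array([256.84016921, 569.36042257, 230.70865234]), 'tool_rot': array([-3.14156769e+00,  1.15446648e-03,  1.14694327e+00]), 'wrist_force': array([ 0.39336795, -0.62025462, -0.63110063]), 'ft_torque': array([-0.01507372,  0.04501732,  0.04776718]), 'grip_width': 1.002900851557342}
```

View pics/top0.png

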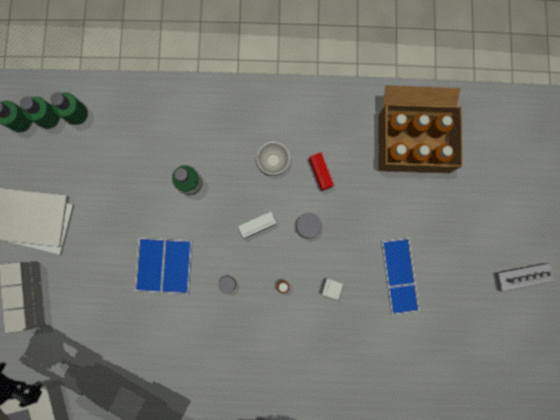

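View pics/side0.png

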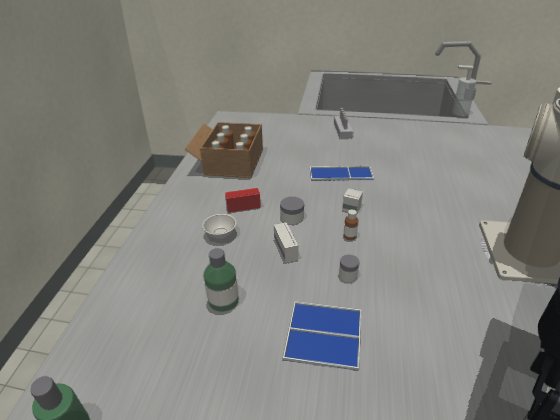

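View pics/wrist0.png

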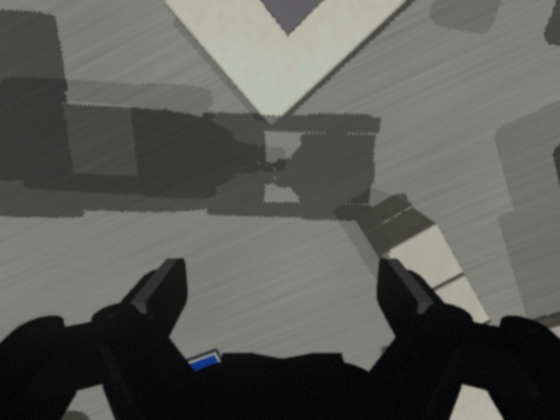

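```bash
cat > h.py <<'E'
import numpy as np, cv2
from scipy.optimize import minimize
from rig import r, viewer
def ring(d,z,n=32):
    a=np.linspace(0,2*np.pi,n,endpoint=False); return np.c_[d/2*np.cos(a),d/2*np.sin(a),np.full(n,z)]
def box(x,y,z0,z1): return np.array([[sx*x/2,sy*y/2,z] for sx in(-1,1) for sy in(-1,1) for z in(z0,z1)],float)
M={'long_carton_mid':[box(95,34,0,48)],'square_carton_mid':[box(44,44,0,50)],
'small_jar_mid':[np.r_[ring(44,0),ring(44,48)]],'big_jar_mid':[np.r_[ring(66,0),ring(66,48)]],
'dropper_bottle_mid':[np.r_[ring(34,0),ring(34,56)],np.r_[ring(22,56),ring(22,80)],np.r_[ring(34,56),ring(22,63)]],
'oblong_tray':[box(199,76,0,8)],'square_tray':[box(144,144,0,8)],
'rinse_bottle_mid':[np.r_[ring(68,0),ring(68,90),ring(30,140)]],'mixing_bowl_mid':[np.r_[ring(45,0),ring(90,35)]]}
def proj(P,c):
    rv,_=cv2.Rodrigues(np.asarray(c['R'],float)); 
    return cv2.projectPoints(np.asarray(P,float).reshape(-1,1,3),rv,np.asarray(c['t'],float),np.asarray(c['mtx'],float),np.asarray(c['dist'],float))[0].reshape(-1,2)
def ray(px,c,z):
    p=cv2.undistortPoints(np.array([[px]],float),np.asarray(c['mtx'],float),np.asarray(c['dist'],float))[0,0]
    R=np.asarray(c['R']);t=np.asarray(c['t']); C=-R.T@t; d=R.T@np.array([p[0],p[1],1]); return (C+d*(z-C[2])/d[2])
def place(pts,x,y,yaw,z0=0):
    k,s=np.cos(yaw),np.sin(yaw); return pts@np.array([[k,s,0],[-s,k,0],[0,0,1]])+[x,y,z0]
S=4
def render(name,q,c,off,sh,z0=0):
    m=np.zeros((sh[0]*S,sh[1]*S),np.uint8)
    for pts in M[name]:
        p=(proj(place(pts,*q,z0),c)-off+0.5)*S
        cv2.fillConvexPoly(m,cv2.convexHull(np.round(p).astype(np.int32)),1)
    return cv2.resize(m.astype(np.float32),(sh[1],sh[0]),interpolation=cv2.INTER_AREA)
def fit(name,views,q0,z0=0,yaw=True):
    """views: list of (cam,mask)"""
    W=[]
    for c,m in views:
        ys,xs=np.nonzero(m); o=np.array([xs.min()-15,ys.min()-15]); sh=(ys.max()-ys.min()+30,xs.max()-xs.min()+30)
        mm=np.zeros(sh,np.float32); mm[ys-o[1],xs-o[0]]=1; W.append((c,o,sh,mm))
    def cost(q):
        q=[q[0],q[1],q[2]/50 if yaw else 0]; e=0
        for c,o,sh,mm in W:
            a=render(name,q,c,o,sh,z0); e+=np.abs(a-mm).sum()/mm.sum()
        return e
    best=None
    for y in (np.arange(0,np.pi,np.pi/8) if yaw and q0[2] is None else [q0[2] or 0]):
        s=np.array([[0,0,0],[8,0,0],[0,8,0],[0,0,6]])+[q0[0],q0[1],y*50]
        if not yaw: s=s[:3]
        f=(cost if yaw else (lambda q:cost([q[0],q[1],0])))
        s=s if yaw else s[:,:2]
        R_=minimize(f,s[0],method='Nelder-Mead',options=dict(initial_simplex=s,xatol=.05,fatol=1e-4))
        if best is None or R_.fun<best[1]: best=(np.r_[R_.x[:2],R_.x[2]/50 if yaw else 0],R_.fun)
    return best
ROUND=('small_jar_mid','big_jar_mid','dropper_bottle_mid','rinse_bottle_mid','mixing_bowl_mid')
H={'long_carton_mid':48,'square_carton_mid':50,'small_jar_mid':48,'big_jar_mid':48,'dropper_bottle_mid':80,'oblong_tray':8,'square_tray':8,'rinse_bottle_mid':140,'mixing_bowl_mid':35}
E
cat > find.py <<'E'
from h import *
cams={n:viewer.read_camera(n) for n in('top','side')}
for n in M:
    vs={}
    for k,c in cams.items():
        d=viewer.cut_out(n,k)
        print(n,k,[(round(x['conf'],2),np.round(x['pixel']).tolist(),int(x['region'].sum())) for x in d[:3]])
        # prefer non-red
        for x in d:
            b=cams[k]['image'][x['region']].mean(0)
            if b[2]>b[0]+60 and n=='long_carton_mid': continue
            vs[k]=(c,x['region'],x['pixel']); break
    if not vs: continue
    k0='top' if 'top' in vs else 'side'
    q0=ray(vs[k0][2],cams[k0],H[n]/2)
    for ks in (['top'],['side'],['top','side']):
        if all(k in vs for k in ks):
            q,e=fit(n,[vs[k][:2] for k in ks],[q0[0],q0[1],None],yaw=n not in ROUND); print('   ',ks,q[:2].round(1),np.degrees(q[2]).round(1),round(e,3))
print(r.state()['t'])
E
python3 find.py
```

```text
long_carton_mid top [(0.92, [324.0, 171.0], 554), (0.66, [260.0, 224.0], 497)]
long_carton_mid side [(0.84, [242.0, 203.0], 692), (0.57, [285.0, 240.0], 644), (0.49, [352.0, 200.0], 429)]
    ['top'] [619.5  65. ] 116.3 0.071
    ['side'] [620.7  63.7] -65.3 0.073
    ['top', 'side'] [620.3  64.3] 115.0 0.166
square_carton_mid top [(0.8, [331.0, 291.0], 301)]
square_carton_mid side [(0.86, [352.0, 200.0], 416)]
    ['top'] [ 457.9 -132.8] -16.6 0.106
    ['side'] [ 456.6 -139.4] 71.6 0.093
    ['top', 'side'] [ 456.9 -133.6] -17.2 0.262
small_jar_mid top [(0.67, [231.0, 282.0], 239)]
small_jar_mid side [(0.57, [350.0, 268.0], 473)]
    ['top'] [462.1 139.5] 0.0 0.095
    ['side'] [461.4 138.4] 0.0 0.066
    ['top', 'side'] [461.7 139.4] 0.0 0.166
big_jar_mid top [(0.56, [308.0, 226.0], 533)]
big_jar_mid side [(0.78, [289.0, 210.0], 530)]
    ['top'] [621.8 -71.9] 0.0 0.045
    ['side'] [623.2 -72.6] 0.0 0.142
    ['top', 'side'] [622.4 -72.6] 0.0 0.198
dropper_bottle_mid top [(0.69, [285.0, 285.0], 156), (0.42, [229.0, 286.0], 212), (0.35, [164.0, 269.0], 2854)]
dropper_bottle_mid si
[... 348 characters left out ...]
323. ] 8.5 0.135
square_tray top [(0.64, [161.0, 266.0], 2883)]
square_tray side [(0.7, [327.0, 331.0], 4417)]
    ['top'] [506.6 313.6] -1.3 0.036
    ['side'] [505.5 313.5] -1.4 0.02
    ['top', 'side'] [505.9 313.6] -1.4 0.058
rinse_bottle_mid top [(0.92, [192.0, 183.0], 706), (0.58, [272.0, 159.0], 847)]
rinse_bottle_mid side [(0.73, [217.0, 284.0], 1524)]
    ['top'] [732.4 251.7] 0.0 0.05
    ['side'] [732.3 248.3] 0.0 0.148
    ['top', 'side'] [732.6 251.2] 0.0 0.204
mixing_bowl_mid top [(0.56, [272.0, 161.0], 836)]
mixing_bowl_mid side [(0.59, [218.0, 226.0], 655)]
    ['top'] [799.8  27.1] 0.0 0.06
    ['side'] [801.4  27.3] 0.0 0.063
    ['top', 'side'] [800.7  27.2] 0.0 0.132
1.15
```

Emit:
arm_command([
  [12,-16,0,0,0,-2],
  [30,-42,0,0,0,-5],
  [54,-74,0,0,0,-9],
  [78,-107,0,0,0,-13],
  [102,-140,0,0,0,-17],
  [126,-173,0,0,0,-21],
  [150,-206,0,0,0,-25],
  [174,-239,0,0,0,-29],
  [198,-272,0,0,0,-33],
  [222,-305,0,0,0,-37],
  [246,-338,-10,0,0,-41],
  [270,-371,-20,0,0,-41],
], hand=1, grip_force=40)

```text
t: 2.15
ee_pos: [528.1, 197.6, 212.1]
tool_rot: [3.141, -0.002, 0.428]
wrist_force: [-0.0, 0.1, 0.2]
grip_width: 0.998
```

Emit:
arm_command([
  [24,-33,-15,0,0,0],
  [48,-67,-30,0,0,0],
  [68,-96,-45,0,0,0],
  [84,-119,-60,0,0,0],
  [92,-131,-75,0,0,0],
  [93,-135,-80,0,0,0],
  [93,-135,-80,0,0,0],
  [93,-135,-80,0,0,0],
])

```text
t: 2.82
ee_pos: [619.1, 64.7, 131.5]
tool_rot: [-3.141, 0.001, 0.431]
wrist_force: [-0.7, 0.1, 0.5]
grip_width: 1.002
```

```bash
cat > wr.py <<'E'
import sys
from h import *
n=sys.argv[1]; q0=[float(v) for v in sys.argv[2:4]]+[np.radians(float(sys.argv[4]))]; z0=float(sys.argv[5]) if len(sys.argv)>5 else 0
for k in ['wrist','top','side']:
    c=viewer.read_camera(k); im=c['image'].copy(); d=viewer.cut_out(n,k)
    for x in d[:2]: 
        try:
            q,e=fit(n,[(c,x['region'])],q0,z0=z0,yaw=n not in ROUND); print(k,round(x['conf'],2),q[:2].round(1),np.degrees(q[2]).round(1),round(e,3))
        except Exception as ex: print(k,ex)
    for pts in M[n]: cv2.polylines(im,[cv2.convexHull(proj(place(pts,*q0,z0),c).astype(np.float32)).astype(np.int32)],True,(0,255,255),1)
    cv2.imwrite(f'pics/{sys.argv[6] if len(sys.argv)>6 else n}_{k}.png',im)
print(r.state()['t'])
E
python3 wr.py long_carton_mid 620.3 64.3 115.5
```

```text
wrist 0.8 [619.6  64.9] 115.7 0.039
wrist 0.55 [620.3  64.3] 115.5 1.0
top 0.66 [620.3  64.3] 115.5 1.0
top 0.59 [635.4  -8.6] 128.5 1.0
side 0.97 [621.4  62.3] 115.2 0.051
side 0.66 [620.3  72.3] 115.5 1.0
3.1167
```

View pics/long_carton_mid_wrist.png

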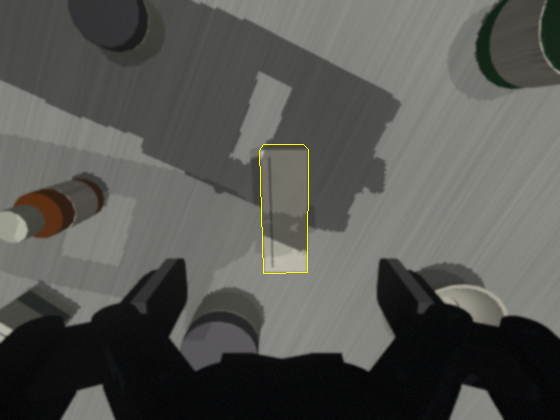

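The fitted outline sits right on the carton (columns 260–308, rows 145–273), centred between the jaws. Going down to grip it.

Emit:
arm_command([
  [0,0,-10,0,0,0.5],
  [0,0,-25,0,0,1],
  [0,0,-40,0,0,1],
  [0,0,-55,0,0,1],
  [0,0,-70,0,0,1],
  [0,0,-85,0,0,1],
  [0,0,-97,0,0,1],
  [0,0,-107,0,0,1],
  [0,0,-115,0,0,1],
  [0,0,-119,0,0,1],
  [0,0,-119,0,0,1],
])

```text
t: 4.03
ee_pos: [619.1, 64.2, 11.6]
tool_rot: [-3.141, 0.001, 0.449]
wrist_force: [-0.5, 0.6, 0.2]
grip_width: 0.999
```

Emit:
arm_command([
  [0,0,0,0,0,0],
  [0,0,0,0,0,0],
  [0,0,0,0,0,0],
  [0,0,0,0,0,0],
  [0,0,0,0,0,0],
  [0,0,0,0,0,0],
  [0,0,0,0,0,0],
  [0,0,0,0,0,0],
  [0,0,0,0,0,0],
  [0,0,0,0,0,0],
], hand=0, grip_force=40)

```text
t: 4.87
ee_pos: [620.2, 64.3, 13.2]
tool_rot: [3.141, -0.001, 0.449]
wrist_force: [-1.1, -0.6, 5.9]
grip_width: 0.394
```

Emit:
arm_command([
  [0,0,4,0,0,0],
  [0,0,12,0,0,0],
  [0,0,24,0,0,0],
  [0,0,38,0,0,0],
  [0,0,54,0,0,0],
  [0,0,70,0,0,0],
  [0,0,84,0,0,0],
  [0,0,94,0,0,0],
  [0,0,100,0,0,0],
  [0,0,100,0,0,0],
])

```text
t: 5.7
ee_pos: [620.5, 64.3, 114.4]
tool_rot: [3.141, -0.003, 0.449]
wrist_force: [0.1, 0.8, -1.5]
grip_width: 0.396
```

Emit:
arm_command([
  [-2,-6,0,0,0,-2],
  [-6,-20,0,0,0,-6],
  [-11,-40,0,0,0,-12],
  [-16,-62,0,0,0,-18],
  [-21,-85,0,0,0,-24],
  [-26,-108,0,0,0,-30],
  [-31,-131,0,0,0,-36],
  [-36,-154,0,0,0,-42],
  [-41,-177,0,0,0,-48],
  [-46,-200,0,0,0,-54],
  [-51,-223,0,0,0,-60],
  [-56,-246,0,0,0,-66],
])

```text
t: 6.7
ee_pos: [562.6, -182.6, 111.6]
tool_rot: [3.141, 0.002, -0.708]
wrist_force: [0.2, 0.1, -2.2]
grip_width: 0.392
```

Emit:
arm_command([
  [-5,-23,0,0,0,-6],
  [-10,-46,0,0,0,-12],
  [-15,-68,0,0,0,-18],
  [-20,-90,0,0,0,-24],
  [-25,-108,0,0,0,-30],
  [-29,-122,0,0,0,-35],
  [-32,-131,0,0,0,-39],
  [-33,-135,0,0,0,-41],
  [-33,-135,0,0,0,-41],
  [-33,-135,0,0,0,-41],
  [-33,-135,0,0,0,-41],
])

```text
t: 7.62
ee_pos: [530.3, -316.2, 111.9]
tool_rot: [3.141, 0.001, -1.417]
wrist_force: [0.0, -0.2, -0.7]
grip_width: 0.391
```

```bash
python3 wr.py long_carton_mid 531 -317.6 8.5 103 lc2; python3 - <<'E'
from h import *
for k in ['wrist','side']:
    c=viewer.read_camera(k)
    for d in viewer.cut_out('oblong_tray',k)[:1]: 
        q,e=fit('oblong_tray',[(c,d['region'])],[494.7,-323,np.radians(8.5)]);print(k,d['conf'],q[:2],np.degrees(q[2]),e)
E
```

```text
wrist 0.88 [ 529.2 -316.9] 8.8 0.171
top 0.96 [ 531.  -317.6] 8.5 1.0
side 0.78 [ 531.  -317.6] 8.5 1.0
side 0.58 [ 531.2 -315. ] 6.1 0.358
7.9167
wrist 0.6 [ 494.08249357 -321.94940882] 7.919583635534242 0.6634171605110168
side 0.71 [ 494.7 -323. ] 8.5 1.0
```

View pics/lc2_wrist.png

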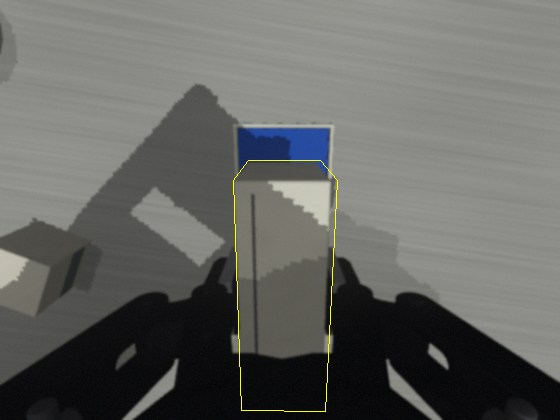

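View pics/lc2_side.png

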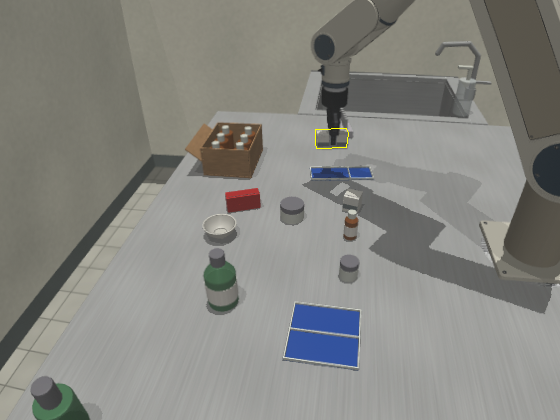

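The carton (wrist view, columns 233–335) hangs level and aligned with the tray whose far end shows at rows 125–165. Lowering.

Emit:
arm_command([
  [0,0,-6,0,0,0],
  [0,0,-18,0,0,0],
  [0,0,-32,0,0,0],
  [0,0,-46,0,0,0],
  [0,0,-60,0,0,0],
  [0,0,-72,0,0,0],
  [0,0,-82,0,0,0],
  [0,0,-89,0,0,0],
  [0,0,-92,0,0,0],
  [0,0,-94,0,0,0],
  [0,0,-95,0,0,0],
])

```text
t: 9.03
ee_pos: [530.8, -316.9, 17.5]
tool_rot: [-3.141, -0.0, -1.419]
wrist_force: [0.1, -0.3, -1.6]
grip_width: 0.398
```

Emit:
arm_command([
  [0,0,-0.5,0,0,0],
  [0,0,-1,0,0,0],
  [0,0,-1,0,0,0],
  [0,0,-1,0,0,0],
])

```text
t: 9.37
ee_pos: [530.8, -316.9, 17.0]
tool_rot: [-3.141, -0.0, -1.419]
wrist_force: [-0.1, -0.6, -0.8]
grip_width: 0.394
```

Emit:
arm_command([
  [0,0,-0.5,0,0,0],
  [0,0,-1,0,0,0],
  [0,0,-1,0,0,0],
  [0,0,-1,0,0,0],
])

```text
t: 9.7
ee_pos: [530.8, -316.9, 16.2]
tool_rot: [-3.141, -0.0, -1.419]
wrist_force: [-1.6, 1.0, 5.1]
grip_width: 0.392
```

Emit:
arm_command([
  [0,0,0,0,0,0],
  [0,0,0,0,0,0],
  [0,0,0,0,0,0],
  [0,0,0,0,0,0],
  [0,0,0,0,0,0],
  [0,0,0,0,0,0],
  [0,0,0,0,0,0],
  [0,0,0,0,0,0],
], hand=1)

```text
t: 10.37
ee_pos: [530.6, -316.7, 15.4]
tool_rot: [3.142, 0.0, -1.419]
wrist_force: [0.1, -0.5, 0.7]
grip_width: 1.0
```

Emit:
arm_command([
  [0,0,4,0,0,0],
  [0,0,14,0,0,0],
  [0,0,28,0,0,0],
  [0,0,45,0,0,0],
  [0,0,62,0,0,0],
  [0,0,79,0,0,0],
  [0,0,96,0,0,0],
  [0,0,110,0,0,0],
  [0,0,118,0,0,0],
  [0,0,120,0,0,0],
])

```text
t: 11.2
ee_pos: [531.7, -317.4, 138.4]
tool_rot: [-3.138, -0.003, -1.419]
wrist_force: [0.5, 0.7, 0.5]
grip_width: 1.0
```

```bash
python3 wr.py long_carton_mid 531 -317.6 8.5 3 lc3; python3 -c "
from h import *;print(r.state()['joint_positions'],r.state()['ee_pos'])"
```

```text
wrist 0.56 [ 530.4 -317.3] 8.8 0.032
top 0.98 [ 531.  -317.6] 8.5 1.0
top 0.78 [ 530.9 -316.1] 7.1 0.662
side 0.72 [ 531.2 -320.5] 8.7 0.11
side 0.61 [ 531.  -317.6] 8.5 1.0
11.5
[-5.57449258e-01  5.32528399e-01  1.70864896e+00  7.65637457e-07
  9.02145589e-01  8.61172687e-01] [ 530.04172223 -316.40579999  134.5370693 ]
```

View pics/lc3_wrist.png

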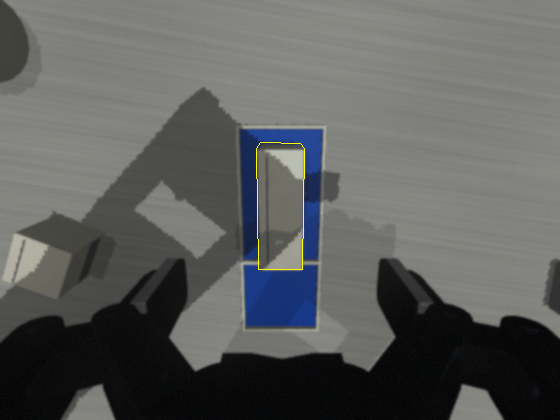

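```bash
python3 - <<'E'
from h import *
c=viewer.read_camera('wrist'); C=-np.asarray(c['R']).T@np.asarray(c['t']); print(C)
P=[ray(p,c,8) for p in [(238.5,126.5),(325,126.5),(318,329.5),(245,329.5)]]
P=np.array(P)[:,:2]; print(P.round(1),P.mean(0)); print(np.linalg.norm(np.diff(P,axis=0),axis=1))
ctr=P.mean(0)
im=c['image'].copy()
q=[494.5,-322.8,np.radians(8.7)]
for x0,x1 in[(-23.5,96.5),(-96.5,-26.5)]:
  pts=np.array([[x0,-35,3],[x1,-35,3],[x1,35,3],[x0,35,3]],float)
  cv2.polylines(im,[proj(place(pts,*q),c).round().astype(np.int32)],True,(0,255,255),1)
pts=box(95,34,0,0)[[0,2,6,4]]
cv2.polylines(im,[proj(place(pts,530.4,-317.3,np.radians(8.8),3),c).round().astype(np.int32)],True,(0,0,255),1)
cv2.imwrite('pics/ov.png',cv2.resize(im[100:350,180:400],None,fx=2.4,fy=2.4,interpolation=cv2.INTER_NEAREST))
E
```

```text
[ 597.43303473 -306.55008876  276.54054925]
[[ 584.1 -273. ]
 [ 594.8 -342.6]
 [ 404.4 -372.1]
 [ 393.6 -301.5]] [ 494.23055384 -322.30259766]
[ 70.45216086 192.65452421  71.37505095]
```

View pics/ov.png

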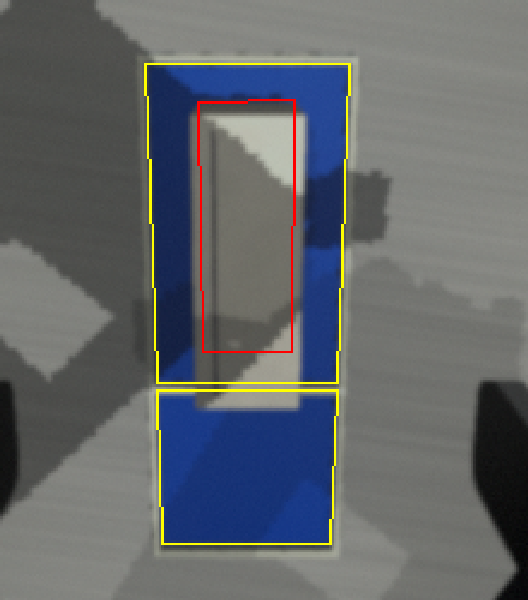

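Only the bases matter here: the carton's foot (red) is well inside the longer compartment; the top merely leans over the rib in perspective. Next: the small jar.

Emit:
arm_command([
  [-1,8,0,0,0,0],
  [-4,24,0,0,0,0],
  [-8,48,0,0,0,0],
  [-13,78,0,0,0,0],
  [-18,110,0,0,0,0],
  [-23,143,0,0,0,0],
  [-28,176,0,0,0,0],
  [-33,209,0,0,0,0],
  [-38,242,0,0,0,0],
  [-43,275,0,0,0,0],
  [-48,308,0,0,0,0],
  [-53,341,0,0,0,0],
])

```text
t: 12.55
ee_pos: [475.9, 26.6, 135.4]
tool_rot: [3.141, 0.0, -1.418]
wrist_force: [-0.2, -0.3, -0.4]
grip_width: 0.998
```

Emit:
arm_command([
  [-5,32,0,0,0,0],
  [-9,62,0,0,0,0],
  [-12,86,0,0,0,0],
  [-15,103,0,0,0,0],
  [-16,112,0,0,0,0],
  [-16,115,0,0,0,0],
  [-16,115,0,0,0,0],
  [-16,115,0,0,0,0],
])

```text
t: 13.22
ee_pos: [461.3, 138.8, 135.4]
tool_rot: [3.141, -0.0, -1.419]
wrist_force: [-0.0, -0.1, -0.4]
grip_width: 1.0
```

```bash
python3 wr.py small_jar_mid 462 139.4 0 0 sj; python3 -c "
from h import *;print(r.state()['ee_pos'])"
```

```text
wrist 0.81 [462.2 138.6] 0.0 0.054
side 0.91 [460.9 138.7] 0.0 0.044
13.5167
[461.69776148 138.59725656 135.44769738]
```

View pics/sj_wrist.png

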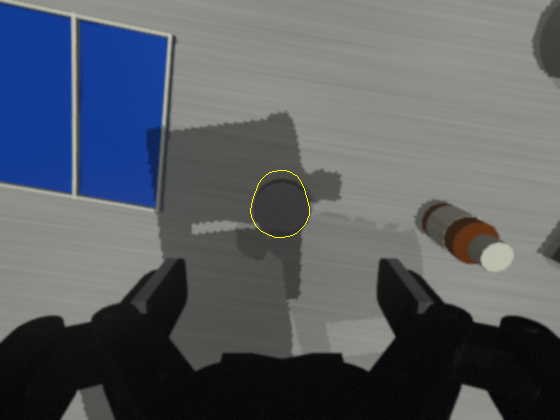

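The jar is at (280, 203), centred between the jaws. Gripping.

Emit:
arm_command([
  [0,0,-8,0,0,0],
  [0,0,-24,0,0,0],
  [0,0,-42,0,0,0],
  [0,0,-60,0,0,0],
  [0,0,-78,0,0,0],
  [0,0,-94,0,0,0],
  [0,0,-107,0,0,0],
  [0,0,-116,0,0,0],
  [0,0,-121,0,0,0],
  [0,0,-122,0,0,0],
  [0,0,-122,0,0,0],
])

```text
t: 14.43
ee_pos: [461.6, 139.2, 13.4]
tool_rot: [3.141, -0.0, -1.419]
wrist_force: [-0.2, -0.4, -0.9]
grip_width: 1.0
```

Emit:
arm_command([
  [0,0,0,0,0,0],
  [0,0,0,0,0,0],
  [0,0,0,0,0,0],
  [0,0,0,0,0,0],
  [0,0,0,0,0,0],
  [0,0,0,0,0,0],
  [0,0,0,0,0,0],
  [0,0,0,0,0,0],
  [0,0,0,0,0,0],
  [0,0,0,0,0,0],
], hand=0, grip_force=40)

```text
t: 15.27
ee_pos: [462.0, 139.4, 14.2]
tool_rot: [-3.14, 0.0, -1.419]
wrist_force: [-0.7, -0.3, 5.4]
grip_width: 0.505
```

Emit:
arm_command([
  [0,0,4,0,0,0],
  [0,0,12,0,0,0],
  [0,0,24,0,0,0],
  [0,0,38,0,0,0],
  [0,0,54,0,0,0],
  [0,0,70,0,0,0],
  [0,0,86,0,0,0],
  [0,0,100,0,0,0],
  [0,0,108,0,0,0],
  [0,0,110,0,0,0],
  [0,0,110,0,0,0],
])

```text
t: 16.18
ee_pos: [461.9, 139.3, 124.1]
tool_rot: [-3.14, 0.0, -1.419]
wrist_force: [0.1, 0.3, -1.5]
grip_width: 0.505
```

Emit:
arm_command([
  [0,-8,0,0,0,0],
  [-1,-24,0,0,0,0],
  [-2,-48,0,0,0,0],
  [-4,-78,0,0,0,0],
  [-6,-110,0,0,0,0],
  [-8,-143,0,0,0,0],
  [-10,-176,0,0,0,0],
  [-12,-209,0,0,0,0],
  [-14,-242,0,0,0,0],
  [-16,-275,0,0,0,0],
  [-18,-308,0,0,0,0],
  [-20,-340,0,0,0,0],
])

```text
t: 17.18
ee_pos: [440.2, -202.6, 122.5]
tool_rot: [3.14, 0.001, -1.419]
wrist_force: [0.7, 0.1, -0.9]
grip_width: 0.504
```

Emit:
arm_command([
  [-2,-32,0,0,0,0],
  [-4,-64,0,0,0,0],
  [-6,-92,0,0,0,0],
  [-7,-113,0,0,0,0],
  [-8,-126,0,0,0,0],
  [-8,-131,0,0,0,0],
  [-8,-131,0,0,0,0],
  [-8,-131,0,0,0,0],
])

```text
t: 17.85
ee_pos: [433.1, -330.8, 122.9]
tool_rot: [3.141, 0.001, -1.419]
wrist_force: [-0.3, 0.2, -1.2]
grip_width: 0.505
```

```bash
python3 wr.py small_jar_mid 433.7 -332 0 109 sj2; python3 -c "
from h import *;print(r.state()['ee_pos'])"
```

```text
wrist 0.65 [ 434.2 -331.5] 0.0 0.088
top 0.48 [ 456.1 -325.7] 0.0 4.9
18.15
[ 433.80281241 -330.99286822  123.58833208]
```

View pics/sj2_wrist.png

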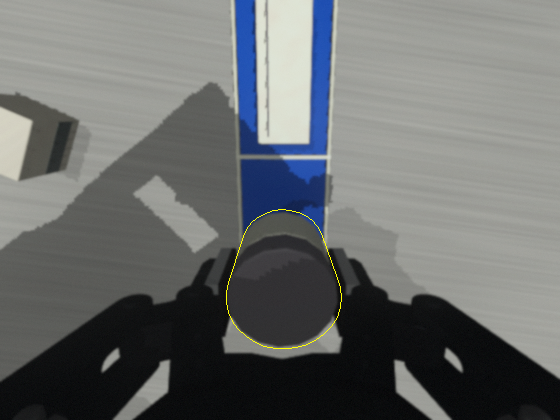

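Jar held upright over the shorter compartment (rib at row 157, carton clear of it). Lowering.

Emit:
arm_command([
  [0,0,-6,0,0,0],
  [0,0,-18,0,0,0],
  [0,0,-34,0,0,0],
  [0,0,-50,0,0,0],
  [0,0,-66,0,0,0],
  [0,0,-80,0,0,0],
  [0,0,-91,0,0,0],
  [0,0,-98,0,0,0],
  [0,0,-102,0,0,0],
  [0,0,-104,0,0,0],
  [0,0,-105,0,0,0],
  [0,0,-105,0,0,0],
])

```text
t: 19.15
ee_pos: [433.8, -332.0, 18.8]
tool_rot: [-3.141, -0.001, -1.419]
wrist_force: [0.4, -0.2, -0.4]
grip_width: 0.502
```

Emit:
arm_command([
  [0,0,-0.5,0,0,0],
  [0,0,-1,0,0,0],
  [0,0,-1,0,0,0],
  [0,0,-1,0,0,0],
])

```text
t: 19.48
ee_pos: [433.7, -331.9, 17.8]
tool_rot: [-3.141, -0.0, -1.419]
wrist_force: [0.1, 0.2, -1.9]
grip_width: 0.502
```

Emit:
arm_command([
  [0,0,-0.5,0,0,0],
  [0,0,-1,0,0,0],
  [0,0,-1,0,0,0],
  [0,0,-1,0,0,0],
])

```text
t: 19.82
ee_pos: [433.7, -331.9, 17.3]
tool_rot: [-3.141, -0.0, -1.419]
wrist_force: [-1.8, 1.2, 7.4]
grip_width: 0.504
```

Contact. Release and lift.

Emit:
arm_command([
  [0,0,0,0,0,0],
  [0,0,0,0,0,0],
  [0,0,0,0,0,0],
  [0,0,0,0,0,0],
  [0,0,0,0,0,0],
  [0,0,0,0,0,0],
  [0,0,0,0,0,0],
  [0,0,0,0,0,0],
], hand=1)

```text
t: 20.48
ee_pos: [433.6, -331.7, 16.4]
tool_rot: [3.142, 0.0, -1.419]
wrist_force: [0.1, -0.1, -0.3]
grip_width: 0.996
```

Emit:
arm_command([
  [0,0,4,0,0,0],
  [0,0,14,0,0,0],
  [0,0,28,0,0,0],
  [0,0,45,0,0,0],
  [0,0,62,0,0,0],
  [0,0,79,0,0,0],
  [0,0,96,0,0,0],
  [0,0,113,0,0,0],
  [0,0,130,0,0,0],
  [0,0,143,0,0,0],
  [0,0,149,0,0,0],
  [0,0,150,0,0,0],
])

```text
t: 21.48
ee_pos: [434.2, -332.3, 168.4]
tool_rot: [-3.139, -0.002, -1.419]
wrist_force: [0.3, -1.0, 0.5]
grip_width: 0.998
```

```bash
python3 wr.py small_jar_mid 433.7 -332 0 3 sj3; python3 -c "
from h import *;print(r.state()['ee_pos'])"
```

```text
wrist 0.61 [ 434.2 -332.2] 0.0 0.046
top 0.59 [ 437.9 -329.3] 0.0 0.772
top 0.45 [ 433.7 -332. ] 0.0 1.0
side 0.59 [ 431.8 -334.9] 0.0 0.172
21.7833
[ 433.11999198 -331.40241204  165.58553325]
```

View pics/sj3_wrist.png

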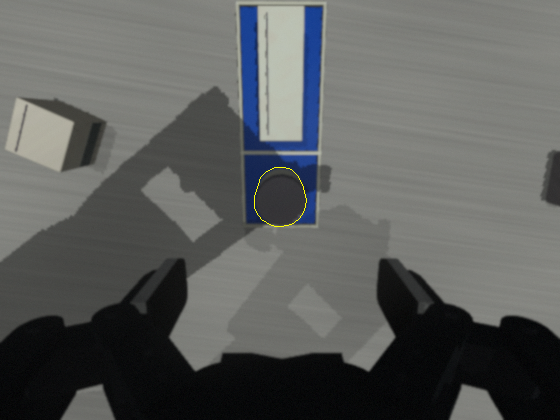

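Both items of the oblong kit sit clear of rib and rim. Now the dropper bottle.

Emit:
arm_command([
  [1,8,0,0,0,0],
  [2,24,0,0,0,0],
  [4,48,0,0,0,0],
  [7,80,0,0,0,0],
  [10,113,0,0,0,0],
  [13,147,0,0,0,0],
  [16,181,0,0,0,0],
  [19,215,0,0,0,0],
  [21,248,0,0,0,0],
  [23,278,0,0,0,0],
  [25,302,0,0,0,0],
  [27,317,0,0,0,0],
])

```text
t: 22.78
ee_pos: [459.3, -11.5, 166.2]
tool_rot: [3.141, 0.001, -1.417]
wrist_force: [-1.1, -0.3, 0.4]
grip_width: 0.996
```

Emit:
arm_command([
  [0,6,0,0,0,0],
  [0,6,0,0,0,0],
  [0,6,0,0,0,0],
  [0,6,0,0,0,0],
])

```text
t: 23.12
ee_pos: [460.3, -9.2, 166.4]
tool_rot: [3.141, -0.0, -1.419]
wrist_force: [-0.6, -0.9, 0.2]
grip_width: 0.996
```

```bash
python3 wr.py dropper_bottle_mid 460.7 -8.1 0 0 db; python3 -c "
from h import *;print(r.state()['ee_pos'])"
```

```text
wrist 0.9 [461.1  -6.7] 0.0 0.047
top 0.44 [460.7  -8.1] 0.0 1.0
side 0.81 [460.5  -8.3] 0.0 0.066
23.4167
[460.56298695  -9.31974424 166.46271483]
```

View pics/db_wrist.png

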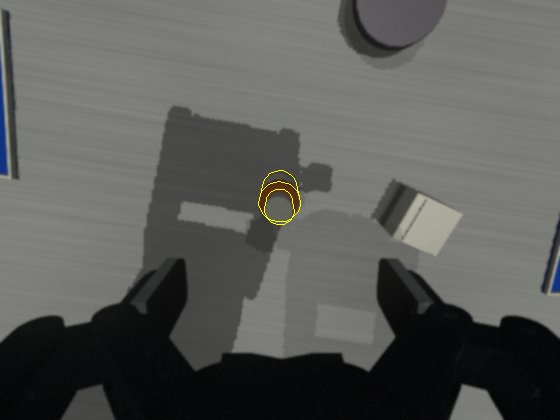

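Emit:
arm_command([
  [0,1,-8,0,0,0],
  [0.5,2,-24,0,0,0],
  [0.5,2,-44,0,0,0],
  [0.5,2,-64,0,0,0],
  [0.5,2,-84,0,0,0],
  [0.5,2,-102,0,0,0],
  [0.5,2,-118,0,0,0],
  [0.5,2,-131,0,0,0],
  [0.5,2,-141,0,0,0],
  [0.5,2,-147,0,0,0],
  [0.5,2,-148,0,0,0],
  [0.5,2,-148,0,0,0],
])

```text
t: 24.42
ee_pos: [461.0, -6.8, 18.3]
tool_rot: [3.141, 0.0, -1.419]
wrist_force: [-0.0, 0.0, -0.0]
grip_width: 0.999
```

Emit:
arm_command([
  [0,0,0,0,0,0],
  [0,0,0,0,0,0],
  [0,0,0,0,0,0],
  [0,0,0,0,0,0],
  [0,0,0,0,0,0],
  [0,0,0,0,0,0],
  [0,0,0,0,0,0],
  [0,0,0,0,0,0],
  [0,0,0,0,0,0],
  [0,0,0,0,0,0],
], hand=0, grip_force=40)

```text
t: 25.25
ee_pos: [461.5, -6.8, 19.1]
tool_rot: [-3.141, -0.0, -1.419]
wrist_force: [-1.6, 0.1, 5.6]
grip_width: 0.389
```

Emit:
arm_command([
  [0,0,4,0,0,0],
  [0,0,12,0,0,0],
  [0,0,24,0,0,0],
  [0,0,38,0,0,0],
  [0,0,54,0,0,0],
  [0,0,70,0,0,0],
  [0,0,86,0,0,0],
  [0,0,100,0,0,0],
  [0,0,108,0,0,0],
  [0,0,110,0,0,0],
  [0,0,110,0,0,0],
])

```text
t: 26.17
ee_pos: [461.4, -6.8, 129.1]
tool_rot: [-3.14, -0.0, -1.419]
wrist_force: [-0.9, -1.3, -1.1]
grip_width: 0.39
```

Emit:
arm_command([
  [2,8,0,0,0,0],
  [6,24,0,0,0,0],
  [11,46,0,0,0,0],
  [17,74,0,0,0,0],
  [24,104,0,0,0,0],
  [31,135,0,0,0,0],
  [38,166,0,0,0,0],
  [45,197,0,0,0,0],
  [52,228,0,0,0,0],
  [59,259,0,0,0,0],
  [65,288,0,0,0,0],
  [71,314,0,0,0,0],
])

```text
t: 27.17
ee_pos: [531.3, 309.6, 127.0]
tool_rot: [3.14, -0.001, -1.418]
wrist_force: [0.5, -0.7, -1.0]
grip_width: 0.387
```

Emit:
arm_command([
  [5,21,0,0,0,0],
  [8,34,0,0,0,0],
  [10,40,0,0,0,0],
  [10,41,0,0,0,0],
  [10,41,0,0,0,0],
  [10,41,0,0,0,0],
])

```text
t: 27.67
ee_pos: [541.6, 347.0, 128.1]
tool_rot: [3.14, -0.001, -1.419]
wrist_force: [0.3, -0.1, -1.1]
grip_width: 0.388
```

```bash
python3 wr.py dropper_bottle_mid 542 348 0 110 db2; python3 -c "
from h import *;print(r.state()['ee_pos'])"
```

```text
wrist 0.98 [540.5 346.4] 0.0 0.167
wrist 0.7 [542. 348.] 0.0 1.0
top 0.59 [542. 348.] 0.0 1.0
side 0.43 [542.3 346.3] 0.0 2.808
27.9667
[542.19489426 347.70214554 128.70060011]
```

View pics/db2_wrist.png

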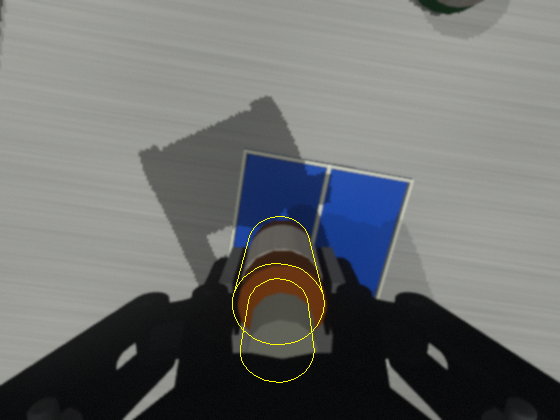

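View pics/db2_side.png

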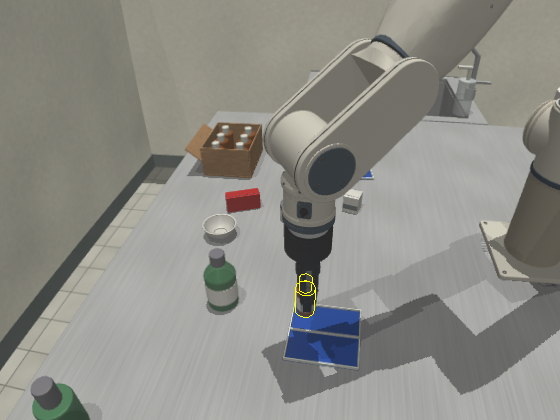

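Bottle is held upright over the tray's left half. Lowering.

Emit:
arm_command([
  [0,0,-6,0,0,0],
  [0,0,-18,0,0,0],
  [0,0,-34,0,0,0],
  [0,0,-50,0,0,0],
  [0,0,-66,0,0,0],
  [0,0,-80,0,0,0],
  [0,0,-91,0,0,0],
  [0,0,-98,0,0,0],
  [0,0,-102,0,0,0],
  [0,0,-104,0,0,0],
  [0,0,-105,0,0,0],
  [0,0,-105,0,0,0],
])

```text
t: 28.97
ee_pos: [542.4, 348.5, 23.9]
tool_rot: [-3.141, 0.0, -1.419]
wrist_force: [0.1, -0.4, -0.5]
grip_width: 0.388
```

Emit:
arm_command([
  [0,0,-0.5,0,0,0],
  [0,0,-1,0,0,0],
  [0,0,-1,0,0,0],
  [0,0,-1,0,0,0],
])

```text
t: 29.3
ee_pos: [542.2, 348.3, 22.8]
tool_rot: [-3.141, 0.0, -1.419]
wrist_force: [0.8, -0.2, -0.2]
grip_width: 0.392
```

Emit:
arm_command([
  [0,0,-0.5,0,0,0],
  [0,0,-0.5,0,0,0],
  [0,0,-0.5,0,0,0],
])

```text
t: 29.55
ee_pos: [542.2, 348.3, 22.2]
tool_rot: [-3.141, 0.0, -1.419]
wrist_force: [-0.2, 0.1, 1.2]
grip_width: 0.387
```

Emit:
arm_command([
  [0,0,-0.5,0,0,0],
  [0,0,-0.5,0,0,0],
  [0,0,-0.5,0,0,0],
])

```text
t: 29.8
ee_pos: [542.2, 348.4, 22.1]
tool_rot: [-3.141, 0.0, -1.419]
wrist_force: [-1.2, 0.2, 5.3]
grip_width: 0.387
```

Emit:
arm_command([
  [0,0,0,0,0,0],
  [0,0,0,0,0,0],
  [0,0,0,0,0,0],
  [0,0,0,0,0,0],
  [0,0,0,0,0,0],
  [0,0,0,0,0,0],
  [0,0,0,0,0,0],
  [0,0,0,0,0,0],
], hand=1)

```text
t: 30.47
ee_pos: [542.1, 348.2, 21.4]
tool_rot: [3.142, 0.0, -1.419]
wrist_force: [0.6, -1.5, 0.8]
grip_width: 0.996
```

Emit:
arm_command([
  [0,0,4,0,0,0],
  [0,0,14,0,0,0],
  [0,0,28,0,0,0],
  [0,0,45,0,0,0],
  [0,0,62,0,0,0],
  [0,0,79,0,0,0],
  [0,0,96,0,0,0],
  [0,0,113,0,0,0],
  [0,0,130,0,0,0],
  [0,0,143,0,0,0],
  [0,0,149,0,0,0],
  [0,0,150,0,0,0],
])

```text
t: 31.47
ee_pos: [542.9, 348.7, 173.8]
tool_rot: [-3.138, 0.001, -1.419]
wrist_force: [-0.4, 0.2, -0.7]
grip_width: 0.997
```

```bash
python3 wr.py dropper_bottle_mid 542 348 0 3 db3; python3 -c "
from h import *;print(r.state()['ee_pos'])"
```

```text
wrist 0.62 [541.8 347.9] 0.0 0.055
top 0.61 [542. 348.] 0.0 1.0
side 0.6 [541.1 343. ] 0.0 0.179
31.7667
[541.55503903 347.89740065 170.34342352]
```

View pics/db3_wrist.png

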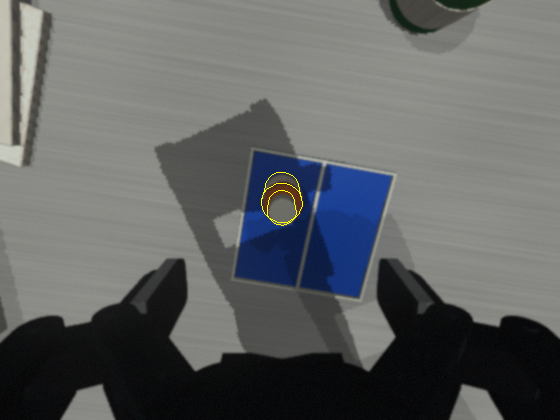

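Bottle's foot is at about (281, 185), well inside the left half. Now the square carton.

Emit:
arm_command([
  [-1,-8,0,0,0,-1],
  [-4,-24,0,0,0,-3],
  [-8,-48,0,0,0,-5],
  [-13,-78,0,0,0,-7],
  [-19,-110,0,0,0,-9],
  [-25,-143,0,0,0,-11],
  [-31,-176,0,0,0,-13],
  [-37,-209,0,0,0,-15],
  [-43,-242,0,0,0,-17],
  [-49,-275,0,0,0,-19],
  [-55,-308,0,0,0,-21],
  [-61,-341,0,0,0,-23],
])

```text
t: 32.77
ee_pos: [480.0, 5.5, 171.2]
tool_rot: [3.141, -0.0, -1.823]
wrist_force: [0.6, 0.6, -0.0]
grip_width: 1.004
```

Emit:
arm_command([
  [-6,-33,-8,0,0,-1],
  [-11,-64,-16,0,0,-2],
  [-16,-94,-24,0,0,-3],
  [-20,-118,-28,0,0,-3],
  [-22,-134,-30,0,0,-3],
  [-23,-141,-30,0,0,-3],
  [-23,-141,-30,0,0,-3],
  [-23,-141,-30,0,0,-3],
])

```text
t: 33.43
ee_pos: [457.9, -133.7, 141.5]
tool_rot: [3.141, 0.0, -1.874]
wrist_force: [0.6, 0.1, 0.4]
grip_width: 0.998
```

```bash
python3 wr.py square_carton_mid 457.5 -134 -17 0 sc; python3 -c "
from h import *;print(r.state()['ee_pos'],r.state()['tool_rot'])"
```

```text
wrist 0.92 [ 457.8 -135.2] -16.3 0.082
side 0.89 [ 457.  -136.5] -14.8 0.065
33.7333
[ 458.29388849 -132.97478216  141.62119495] [-3.14140606e+00  4.07804796e-05 -1.87109786e+00]
```

View pics/sc_wrist.png

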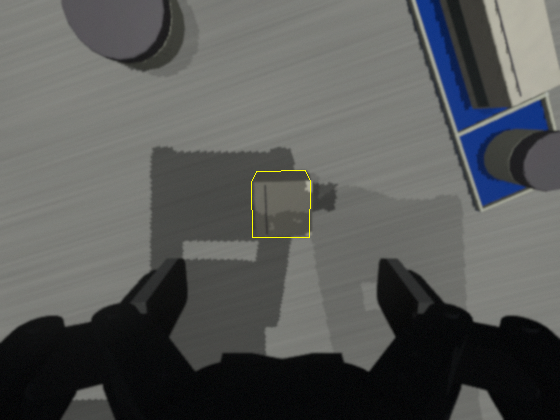

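Emit:
arm_command([
  [0,-1,-8,0,0,0.5],
  [-0.5,-2,-24,0,0,1],
  [-0.5,-2,-42,0,0,1],
  [-0.5,-2,-60,0,0,1],
  [-0.5,-2,-78,0,0,1],
  [-0.5,-2,-94,0,0,1],
  [-0.5,-2,-108,0,0,1],
  [-0.5,-2,-119,0,0,1],
  [-0.5,-2,-126,0,0,1],
  [-0.5,-2,-128,0,0,1],
  [-0.5,-2,-128,0,0,1],
])

```text
t: 34.65
ee_pos: [457.4, -135.6, 13.1]
tool_rot: [3.141, 0.0, -1.855]
wrist_force: [0.3, -0.1, 0.2]
grip_width: 1.002
```

Emit:
arm_command([
  [0,0,0,0,0,0],
  [0,0,0,0,0,0],
  [0,0,0,0,0,0],
  [0,0,0,0,0,0],
  [0,0,0,0,0,0],
  [0,0,0,0,0,0],
  [0,0,0,0,0,0],
  [0,0,0,0,0,0],
  [0,0,0,0,0,0],
  [0,0,0,0,0,0],
], hand=0, grip_force=40)

```text
t: 35.48
ee_pos: [458.2, -135.9, 14.2]
tool_rot: [-3.14, -0.0, -1.855]
wrist_force: [-1.6, 0.9, 6.9]
grip_width: 0.506
```

Emit:
arm_command([
  [0,0,4,0,0,0],
  [0,0,12,0,0,0],
  [0,0,24,0,0,0],
  [0,0,38,0,0,0],
  [0,0,54,0,0,0],
  [0,0,70,0,0,0],
  [0,0,86,0,0,0],
  [0,0,100,0,0,0],
  [0,0,108,0,0,0],
  [0,0,110,0,0,0],
  [0,0,110,0,0,0],
])

```text
t: 36.4
ee_pos: [457.8, -135.8, 124.1]
tool_rot: [-3.14, -0.0, -1.855]
wrist_force: [0.1, 0.1, -1.6]
grip_width: 0.509
```

Emit:
arm_command([
  [0,8,0,0,0,0],
  [1,24,0,0,0,1],
  [2,46,0,0,0,2],
  [3,74,0,0,0,4],
  [4,106,0,0,0,6],
  [5,139,0,0,0,8],
  [6,172,0,0,0,10],
  [7,205,0,0,0,12],
  [8,238,0,0,0,13],
  [9,271,0,0,0,14],
  [10,304,0,0,0,15],
  [11,336,0,0,0,15],
])

```text
t: 37.4
ee_pos: [467.3, 202.2, 122.3]
tool_rot: [3.139, -0.001, -1.592]
wrist_force: [0.6, 0.1, -0.8]
grip_width: 0.512
```

Emit:
arm_command([
  [1,30,0,0,0,0],
  [1,54,0,0,0,0],
  [1,70,0,0,0,0],
  [1,77,0,0,0,0],
  [1,78,0,0,0,0],
  [1,78,0,0,0,0],
  [1,78,0,0,0,0],
])

```text
t: 37.98
ee_pos: [469.1, 277.2, 122.9]
tool_rot: [3.14, -0.001, -1.594]
wrist_force: [-0.4, -0.5, -0.2]
grip_width: 0.511
```

```bash
python3 wr.py square_carton_mid 470 279 -1.4 109 sc2; python3 -c "
from h import *;print(r.state()['ee_pos'],r.state()['tool_rot'])"
```

```text
wrist 0.86 [468.8 276.9] -0.9 0.053
top 0.52 [463.2 359.9] -26.9 1.0
side 0.65 [469.  273.8] 1.1 1.344
38.2833
[469.74642716 277.63791104 123.56984351] [-3.14152383e+00  1.00122904e-05 -1.59412085e+00]
```

View pics/sc2_wrist.png

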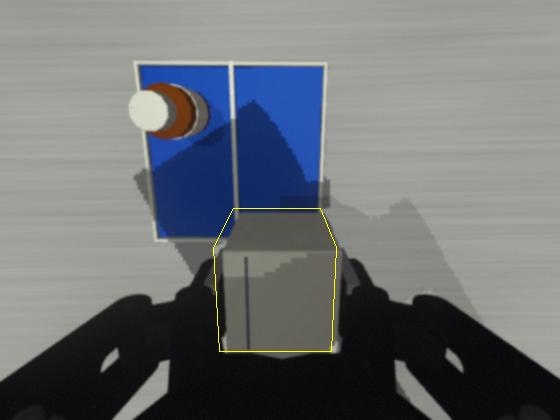

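Carton level and square over the right half. Lowering.

Emit:
arm_command([
  [0,0.5,-6,0,0,0],
  [0,0.5,-18,0,0,0],
  [0,0.5,-34,0,0,0],
  [0,0.5,-50,0,0,0],
  [0,0.5,-66,0,0,0],
  [0,0.5,-80,0,0,0],
  [0,0.5,-91,0,0,0],
  [0,0.5,-98,0,0,0],
  [0,0.5,-102,0,0,0],
  [0,0.5,-104,0,0,0],
  [0,0.5,-105,0,0,0],
  [0,0.5,-105,0,0,0],
])

```text
t: 39.28
ee_pos: [469.8, 278.9, 18.8]
tool_rot: [-3.141, 0.0, -1.593]
wrist_force: [0.3, -0.2, -0.6]
grip_width: 0.514
```

Emit:
arm_command([
  [0,0,-0.5,0,0,0],
  [0,0,-1,0,0,0],
  [0,0,-1.5,0,0,0],
  [0,0,-1.5,0,0,0],
])

```text
t: 39.62
ee_pos: [469.8, 278.9, 17.3]
tool_rot: [-3.141, 0.0, -1.593]
wrist_force: [-0.4, -0.1, -0.1]
grip_width: 0.512
```

Emit:
arm_command([
  [0,0,-0.5,0,0,0],
  [0,0,-0.5,0,0,0],
  [0,0,-0.5,0,0,0],
])

```text
t: 39.87
ee_pos: [469.8, 278.9, 17.2]
tool_rot: [-3.141, 0.0, -1.593]
wrist_force: [-1.8, -0.4, 7.0]
grip_width: 0.511
```

Emit:
arm_command([
  [0,0,0,0,0,0],
  [0,0,0,0,0,0],
  [0,0,0,0,0,0],
  [0,0,0,0,0,0],
  [0,0,0,0,0,0],
  [0,0,0,0,0,0],
  [0,0,0,0,0,0],
  [0,0,0,0,0,0],
], hand=1)

```text
t: 40.53
ee_pos: [469.6, 278.7, 16.4]
tool_rot: [3.142, -0.0, -1.593]
wrist_force: [0.0, 0.2, -0.3]
grip_width: 1.0
```

Emit:
arm_command([
  [0,0,4,0,0,0],
  [0,0,14,0,0,0],
  [0,0,28,0,0,0],
  [0,0,45,0,0,0],
  [0,0,62,0,0,0],
  [0,0,79,0,0,0],
  [0,0,96,0,0,0],
  [0,0,113,0,0,0],
  [0,0,130,0,0,0],
  [0,0,147,0,0,0],
  [0,0,160,0,0,0],
  [0,0,160,0,0,0],
])

```text
t: 41.53
ee_pos: [471.1, 279.6, 180.1]
tool_rot: [-3.137, 0.003, -1.593]
wrist_force: [0.0, 0.0, -0.4]
grip_width: 1.001
```

Emit:
arm_command([
  [-8,-4,10,0,0,0],
  [-20,-10,25,0,0,0],
  [-35,-20,40,0,0,0],
  [-50,-30,55,0,0,0],
  [-65,-40,70,0,0,0],
  [-75,-45,80,0,0,0],
  [-80,-50,85,0,0,0],
  [-80,-50,85,0,0,0],
  [-80,-50,85,0,0,0],
])

```text
t: 42.28
ee_pos: [389.8, 228.8, 261.4]
tool_rot: [-3.141, 0.0, -1.593]
wrist_force: [-0.7, -0.9, 0.3]
grip_width: 0.999
```

```bash
python3 wr.py square_carton_mid 470 279 -1.4 3 sc3; python3 find.py
```

```text
wrist 0.77 [469.1 277.9] -2.6 0.041
top 0.68 [468.9 278.3] 0.1 0.054
side 0.86 [470.3 278.4] -3.3 0.117
side 0.17 [470. 279.] -1.4 1.0
42.5833
long_carton_mid top [(0.87, [323.0, 172.0], 530), (0.68, [403.0, 261.0], 608)]
long_carton_mid side [(0.83, [240.0, 198.0], 688), (0.81, [329.0, 167.0], 545), (0.42, [291.0, 210.0], 594)]
    ['top'] [ 530.1 -317.9] 9.1 0.06
    ['side'] [ 531.3 -325.3] 188.2 0.043
    ['top', 'side'] [ 530.8 -318.2] 9.3 0.189
square_carton_mid top [(0.9, [171.0, 283.0], 327)]
square_carton_mid side []
    ['top'] [470.4 279. ] 1.6 0.109
small_jar_mid top [(0.74, [405.0, 297.0], 275)]
small_jar_mid side [(0.59, [360.0, 166.0], 247)]
    ['top'] [ 434.5 -334.6] 0.0 0.106
    ['side'] [ 433.3 -342.5] 0.0 0.069
    ['top', 'side'] [ 433.9 -336. ] 0.0 0.26
big_jar_mid top [(0.83, [308.0, 227.0], 510)]
big_jar_mid side [(0.9, [290.0, 210.0], 585)]
    ['top'] [622.  -71.8] 0.0 0.054
    ['side'] [622.9 -73.4] 0.0 0.044
    ['top', 'side'] [622.4 -71.9] 0.0 0.107
dropper_bottle_mid top [(0.45, [147.0, 252.0], 211)]
dropper_bottle_mid side [(0.78, [305.0, 334.0], 577
[... 353 characters left out ...]
] 9.1 2.031
square_tray top [(0.82, [158.0, 265.0], 2452)]
square_tray side [(0.96, [323.0, 339.0], 3438)]
    ['top'] [507. 313.] -1.5 0.254
    ['side'] [506.1 313.6] 88.6 0.324
    ['top', 'side'] [506.4 313.9] -1.2 0.58
rinse_bottle_mid top [(0.61, [191.0, 178.0], 724), (0.56, [394.0, 282.0], 1202)]
rinse_bottle_mid side [(0.67, [220.0, 283.0], 1628)]
    ['top'] [732.1 251.1] 0.0 0.052
    ['side'] [733.2 249.1] 0.0 0.098
    ['top', 'side'] [732.8 250.6] 0.0 0.151
mixing_bowl_mid top [(0.56, [272.0, 160.0], 792)]
mixing_bowl_mid side [(0.68, [218.0, 225.0], 654)]
    ['top'] [799.8  25.8] 0.0 0.116
    ['side'] [802.   27.4] 0.0 0.072
    ['top', 'side'] [801.3  27.5] 0.0 0.192
43.5833
```

View pics/sc3_wrist.png

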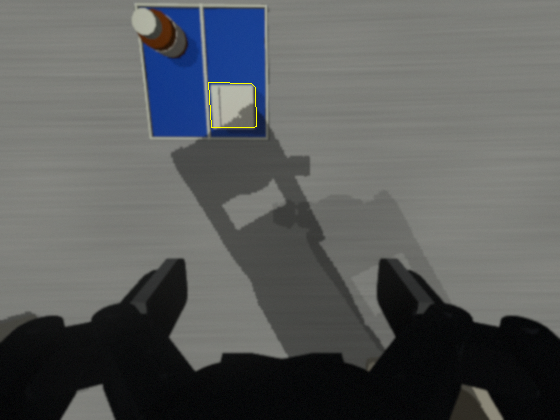

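View pics/sc3_top.png

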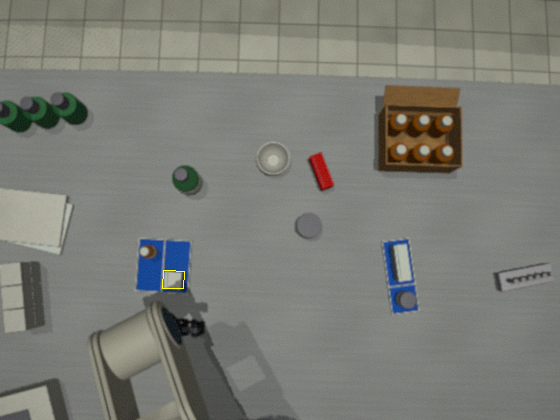

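View pics/sc3_side.png

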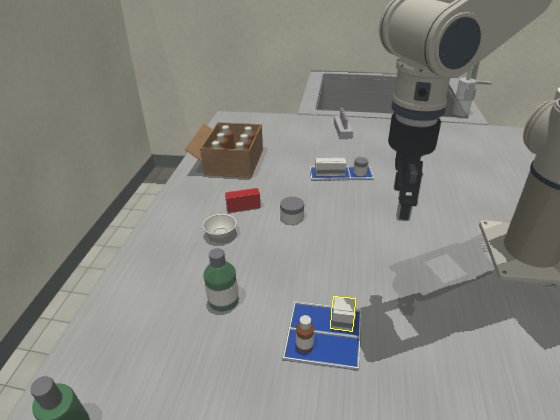

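All four items stand upright in their compartments: carton and jar at (330, 167) and (360, 166) in the side view, bottle and square carton at (305, 334) and (343, 313). The bystanders haven't moved. Handing in.

```bash
python3 -c "
from rig import r
print(r.state()['t'],r.state()['dq'].round(4)); print(r.sign_off())"
```

```text
43.5833 [-0.0012  0.0015  0.0005 -0.0017 -0.0014  0.0008]
the job is handed in; nothing more can be done
None
```

Both kits are made up and handed in at about 43.6 s of the 109 s allowed. I placed the long carton and small jar in the oblong tray first. Then the dropper bottle went into the square tray's left half and the square carton into its right half.

- **Placement:** in the last pictures from all three cameras, all four items stand upright inside their compartments, clear of ribs and rims. Final positions by camera fit are within about 2 mm of what I aimed for. The exception is the side camera's fits of the jar and dropper bottle after release, which were 3–5 mm off.
- **Left alone:** the big jar, rinse bottle and mixing bowl fit to within about 1 mm of their first measured positions. The red look-alike was not touched.
- **Forces:** the wrist force was below 10 N in every reading; I did not record it between readings.
- **Checks that disagreed:**
  - The side camera read some far items up to about 10 mm off in depth when I ran the fit without allowing for the tray floor height.
  - The networks often ranked the red carton first. They also missed the square carton once in the side view and gave some poor fits when things were partly hidden.
  - I relied on the wrist-camera fits and the pictures instead, and those agreed.

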